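Open the roller wash-up cabinet with its extraction running

TASK

Get the wash-up cabinet ready for cleaning rollers. First start its extraction fan by pushing down the raised end of the rocker on the grey switch box; then raise the slatted shutter by the lip on its bottom rail, all the way up until it stays open by itself, and do not let it drop back shut on the way. Leave everything else on the table where it is.

Things in the scene. Friction and masses are not known exactly. Their poses are not given: they have to be found in the camera images.
- cabinet: Fixed grey steel wash-up cabinet, 320 mm wide, 363 mm deep, 248 mm tall: a quarter-round front closed by the slatted shutter between two cheeks, a 53 mm plinth under it, and a roofed rear half into which the slats run. It stands on the right of the table with its shutter facing the robot's left. Origin: on the table under the track axis; x from the shuttered front (-178 mm) to the back (+185 mm), z up.
- track_centre (a point): Point inside the cabinet, 70 mm above the table, mid-way between the cheeks, on the level axis round which the shutter's curved tracks run. Same frame as the cabinet's: y along the axis, x from front to back, z up. The rear roof begins above this point.
- pull_lip (a point): Middle of the pull lip: flat aluminium, 140 mm long (along y), 7 mm thick, jutting 31 mm from the shutter's bottom rail: from 172 mm (rail face) to 203 mm (free edge) from the track axis, the point at 187 mm. The frame turns with the shutter: x points to the track axis. Shut, the lip juts level to -x, 70 mm above the table; fully up it points nearly straight up.
- shutter (a joint): Travel of the slatted aluminium shutter (292 mm wide, slat faces 168 mm from the axis, about 0.85 kg), rad: 0 shut, 1.45 fully up at its stop. Grows about +y of track_centre: the lip goes up, then back. Lifting takes 5 to 8 N at the lip. Let go below about 0.85 it drops shut; above about 1.25 its weight carries it slowly on to the stop, where it stays.
- fan_switch: Fixed grey steel switch box, 150 x 100 mm, 85 mm tall, with a white rocker in a black rim on top; it stands on the left of the table, nearer the robot or farther off, with the ink tin in the other place. A conduit leaves its back. Origin: centre of its underside; x along its 150 mm side to the conduit, z up.
- rocker_pivot (a point): Middle of the rocker, on its pivot axis (y), 88 mm above the table. x runs along the rocker (74 mm long, 46 mm wide) to the end that stands up while the fan is off; z up. The black rim is 91 mm above the table.
- rocker_raised (a point): Point on the face of the rocker's half to be pushed, 23 mm from the pivot along its x, mid-width. Off, it is 101 mm above the table on a face that slopes up to 104 mm at the end; on, that half lies level at 93 mm.
- rocker (a joint): Angle of the over-centre rocker, rad: 0 off, 0.32 on. Pushing the raised end down (3 to 4 N) increases it; past 0.16 it snaps over and stays.
- ink_tin: Loose ink tin with a paper label, 100 mm across, 75 mm tall; stands on the left of the table, in line with the switch box. Origin: centre of its underside.
- tall_tin: Loose taller tin, 84 mm across, 115 mm tall. Origin: centre of its underside.
- brayer: Loose hand roller (black rubber roll 50 mm across and 120 mm long, steel fork, wooden handle), 180 mm long in all, lying flat. Origin: on the table under the middle of the roll; the handle points along its -x.
- baren: Loose black rubbing disc, 120 mm across, with a wooden bridge handle on top, 42 mm high in all. Origin: centre of its underside.
- palette_knife: Loose wide-bladed palette knife, 240 mm long, 65 mm wide, lying flat. Origin: on the table under its middle; x runs along it from handle to blade.
- tape_roll: Loose roll of paper tape, 110 mm across, 36 mm tall, lying flat. Origin: centre of its underside.
- brush_jar: Loose glass jar of brushes, 80 mm across, 205 mm tall with the brushes. Origin: centre of its underside.

How it is judged:
By the outcome, as a careful person would: the job done as asked, in the order asked, and still so for the second after the job is handed in, with the robot touching nothing.
It also fails if it takes over 51 s, if anything falls off the work surface, if the arm or the gripper's body presses on something with over 40 N, if the wrist force passes 120 N, or if a joint passes its speed limit or range.

ROBOT

A 7-joint arm with a two-finger parallel gripper is mounted at the origin on the work surface. World frame = base frame: x ahead of the robot, y to its left, z up, the work surface at z = 0. Lengths are in m, angles in rad, forces in N, time in s.
With the tool pointing down it reaches from about 0.425 to 0.875 m from the base axis. Payload 4.7 kg.
Tool frame: the origin (TCP) lies midway between the tips of the shut fingers; the grasp point (between the pads) lies 19 mm behind it; z points along the fingers, y is the line along which they close (so a half turn about z gives the same grasp; the last joint's range is limited). The gripper opens to 85 mm and grips with 20 to 120 N. Pads are 22 mm wide; open, the fingers measure 114 mm over their backs; the gripper's body (76 mm by 85 mm) begins 54 mm behind the grasp point. The pads swing forward as they close: fully open they stand 13 mm farther back than shut.
Start: joints at [-1.272, 0.321, -0.07, 1.45, 0.023, 1.371, -0.057], TCP at [0.183, 0.624, 0.231] pointing down, gripper open.
Joint ranges: [-2.86, 2.86], [-0.3, 2.09], [-1.38, 1.24], [0.06, 2.45], [-1.56, 4.7], [0.09, 2.05], [-2.69, 2.69]. Speed limits (rad/s): [2.57, 2.57, 3.14, 3.14, 3.14, 3.14, 3.14].

INTERFACE

Orientations are given as a unit quaternion [w, x, y, z].
In Python, from station import env, snapshot, camera_info, order gives the robot as it stands.
- The arm moves only by the tool drive_tool, never from a script. Its argument "targets" is one flat list of numbers, 7 for each row, row after row: the shift along the tool's x, y, z each as a share of 0.2 m, from -1 to 1, then the turn, a rotation vector about the tool's x, y, z each as a share of 90 degrees, from -1 to 1, then the closure, from -1 (fully open) to 1 (shut), so that 0 is half open. In form: [x, y, z, rx, ry, rz, jaw, x, y, z, rx, ry, rz, jaw, ...]. A call has 1 to 12 rows; each row is the pose to reach, as a shift and turn from the pose commanded when the call began, along the tool's axes at that moment; what a row does not reach only later rows make up. A row lasts 1/10 s, in which the tool goes at most 50 mm and 8.59 degrees, less where a joint would pass 70% of its speed; a pose out of reach is approached as far as the arm can. A call with a number of a shift or a turn outside -1 to 1 is refused whole. A call with a gripper value outside its range is refused whole. The fingers move at their own pace and stop on an object; the grip force is fixed at half the most. Time passes only in rows, so rows that repeat a pose let the fingers close. It gives the time, the measured TCP pose, the force, the opening and the grip force at its end, in the units of the state.
- env.observe(): the state, without advancing time (a new reading comes with each control period).
- snapshot(name): name is "scene" or "top"; returns (picture, depth): 480x640x3 uint8, blue, green, red; 480x640 float32, m along the optical axis (not along the pixel's ray), 0 where there is no reading.
- camera_info(name): a dict with "fx", "fy", "cx", "cy" (pixels), "distortion" ([k1, k2, p1, p2, k3] as OpenCV has them; the pictures are not rectified), "rvec" (rotation vector, rad) and "tvec" (3), from world to camera coordinates, as OpenCV has them. Camera axes: x right, y down, z forward; pixel columns grow to the right and rows downward; lengths in m; the calibration is good to about 2 mm. A picture is of the moment at which its call begins. camera_info takes no time and is no camera call.
- order.finish_job(): hands the job in; it is judged then, once.
The state is a dict: "t": time; "qpos": joint angles; "joint_velocities": joint speeds; "joint_efforts": joint torques, N m; "position": TCP position; "orientation": TCP orientation; "wrist_force": force on the tool from outside, world axes, zero at the start; "torque": the same for the moment, N m; "opening": finger opening in m; "gripper_force": force on a finger pad.
Only numpy, scipy, OpenCV 4.12 (cv2) and the standard library are available. Lean on these libraries where they do the work, as an engineer would, in place of code of your own. Each camera call takes 0.05 s, during which the arm holds its last target. There are 200 camera calls.

## Working session

There is one attempt and no reset: what is moved stays moved. The work goes in short steps, Python scripts to look and compute and a tool call to move; the robot and the scene stay as the last step left them, time stands still between calls to the robot, and variables do not carry over. Pictures are saved under pics/ and viewed, at most 10 in all, crops included, and the job is handed in when it is done.

Besides the shell and the picture viewer there is one more tool, called after "Emit:" by a JSON object that holds its "op" and its "data", one argument or row to a line. drive_tool: Moves the arm, as the interface text tells. Its arguments: {"type":"object","properties":{"targets":{"type":"array"}},"required":["targets"]}

```bash
mkdir -p pics; ls; cat > h.py <<'E'
import numpy as np, cv2
from scipy.spatial.transform import Rotation as R
from station import env, snapshot, camera_info, order
def cloud(name):
    im,d=snapshot(name); c=camera_info(name)
    K=np.array([[c['fx'],0,c['cx']],[0,c['fy'],c['cy']],[0,0,1]]); 
    v,u=np.mgrid[0:480,0:640]
    p=cv2.undistortPoints(np.stack([u.ravel(),v.ravel()],1).astype(np.float64)[:,None],K,np.array(c['distortion'],float))[:,0].reshape(480,640,2)
    pc=np.dstack([p[...,0]*d,p[...,1]*d,d])
    Rm=cv2.Rodrigues(np.array(c['rvec'],float))[0]
    w=(pc-np.array(c['tvec']).ravel())@Rm
    w[d==0]=np.nan
    return im,w
E
python3 - <<'E'
from h import *
for n in ('scene','top'):
    im,w=cloud(n); cv2.imwrite(f'pics/{n}0.png',im); np.save(n+'.npy',w)
s=env.observe(); print({k:np.round(v,3) for k,v in s.items()})
E
```

```text
pics
{'t': np.float64(0.1), 'qpos': array([-1.272,  0.322, -0.07 ,  1.452,  0.023,  1.371, -0.057]), 'joint_velocities': array([-0.   , -0.003, -0.   , -0.003, -0.001,  0.002, -0.   ]), 'joint_efforts': array([-1.0000e-03, -4.9488e+01, -3.8400e-01, -3.1521e+01,  1.3000e-02,
        8.0000e-03, -0.0000e+00]), 'position': array([0.183, 0.623, 0.23 ]), 'orientation': array([-0.   ,  0.142,  0.99 , -0.001]), 'wrist_force': array([ 0.192,  0.397, -0.234]), 'torque': array([ 0.027, -0.012,  0.013]), 'gripper_force': np.float64(0.0), 'opening': np.float64(0.085)}
```

View pics/scene0.png

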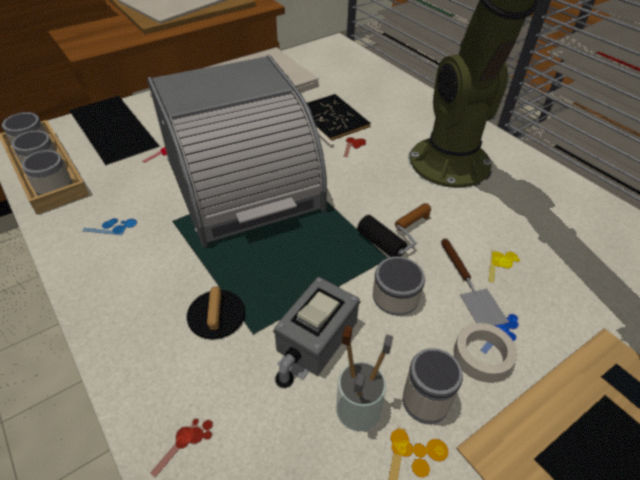

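View pics/top0.png

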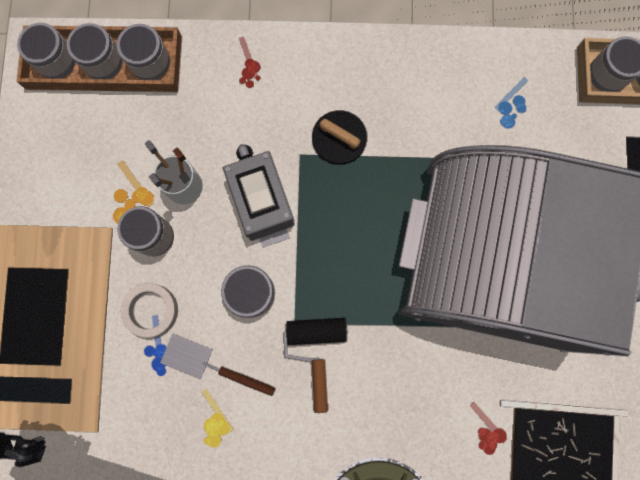

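The scene view shows the switch box at about (318,320), the lip at about (268,210) and the ink tin at (398,285). In the top view the box is at (258,195) with its conduit at (245,152), the lip is at (413,235), the baren at (340,137) and the brayer at (316,340). Next I measure the rocker and lip.

```bash
python3 - <<'E'
from h import *
t=np.load('top.npy'); s=np.load('scene.npy')
np.set_printoptions(precision=4,suppress=True)
def P(n,w,pts):
    for u,v in pts: print(n,u,v,np.nanmedian(w[v-1:v+2,u-1:u+2].reshape(-1,3),0))
P('box',t,[(258,195),(252,180),(264,208),(232,168),(270,157),(290,222),(245,235),(245,152),(247,292)])
P('lip',t,[(413,235),(418,203),(407,265),(425,210),(408,225)])
# whole box by height
m=(t[...,2]>.07)&(t[...,2]<.11); m[:145]=0;m[245:]=0;m[:,:215]=0;m[:,300:]=0
r=cv2.minAreaRect((t[m][:,:2]*1000).astype(np.float32)); print('boxrect',r)
im=cv2.imread('pics/top0.png')
wh=m&(im.min(2)>170); q=t[wh]; print('rocker n',wh.sum(),'rect',cv2.minAreaRect((q[:,:2]*1000).astype(np.float32)))
A=np.c_[q[:,:2]-q[:,:2].mean(0),np.ones(len(q))]; print('plane',np.linalg.lstsq(A,q[:,2],rcond=None)[0],q.mean(0))
v,u=np.where(wh)
for a in range(v.min(),v.max()+1,4): k=wh[a]; print(a, np.nanmean(t[a][k],0))
ml=(t[...,2]>.06)&(t[...,2]<.085); ml[:195]=0; ml[275:]=0; ml[:,:395]=0; ml[:,435:]=0
print('lip',ml.sum(),cv2.minAreaRect((t[ml][:,:2]*1000).astype(np.float32)),t[ml].mean(0))
# cabinet roof
mr=(t[...,2]>.235)&(t[...,2]<.26); mr[:140]=0; mr[:,400:]&=True
print('roof',cv2.minAreaRect((t[mr][:,:2]*1000).astype(np.float32)))
E
python3 -c "
import cv2
a=cv2.imread('pics/top0.png')[140:250,210:310];b=cv2.imread('pics/scene0.png')[270:390,260:370]
cv2.imwrite('pics/c1.png',cv2.hconcat([cv2.resize(a,(390,500),interpolation=2),cv2.resize(b,(390,500),interpolation=2)]))"
```

```text
box 258 195 [0.6254 0.253  0.0926]
box 252 180 [0.6537 0.2653 0.1003]
box 264 208 [0.6005 0.2405 0.0885]
box 232 168 [0.6822 0.308  0.0813]
box 270 157 [0.7063 0.233  0.0819]
box 290 222 [0.5784 0.1895 0.068 ]
box 245 235 [0.5571 0.2868 0.0037]
box 245 152 [0.7253 0.288  0.0516]
box 247 292 [0.4351 0.2685 0.0768]
lip 413 235 [ 0.5571 -0.0555  0.0732]
lip 418 203 [ 0.6215 -0.0658  0.0724]
lip 407 265 [ 0.4962 -0.044   0.0733]
lip 425 210 [ 0.6074 -0.0793  0.0747]
lip 408 225 [ 0.5765 -0.0472  0.0716]
boxrect ((633.3735961914062, 255.8463897705078), (152.4945068359375, 101.9484634399414), 21.152713775634766)
rocker n 661 rect ((632.6358642578125, 255.4707489013672), (68.12457275390625, 41.841064453125), 20.603065490722656)
plane [0.1448 0.0435 0.095 ] [0.6317 0.2557 0.095 ]
172 [0.6694 0.2498 0.1034]
176 [0.6617 0.2595 0.1012]
180 [0.6538 0.264  0.1002]
184 [0.6466 0.2664 0.0963]
188 [0.6393 0.2586 0.0938]
192 [0.6316 0.2532 0.0927]
196 [0.6237 0.252  0.092 ]
200 [0.6156 0.2487 0.0924]
204 [0.6076 0.2473 0.0926]
208 [0.5994 0.2559 0.0924]
lip 1306 ((561.6182861328125, -60.097599029541016), (36.89934539794922, 164.58758544921875), 79.05284118652344) [ 0.5589 -0.0595  0.0741]
roof ((447.7703857421875, 82.0955810546875), (385.14324951171875, 1071.0487060546875), 9.83710765838623)
```

View pics/c1.png

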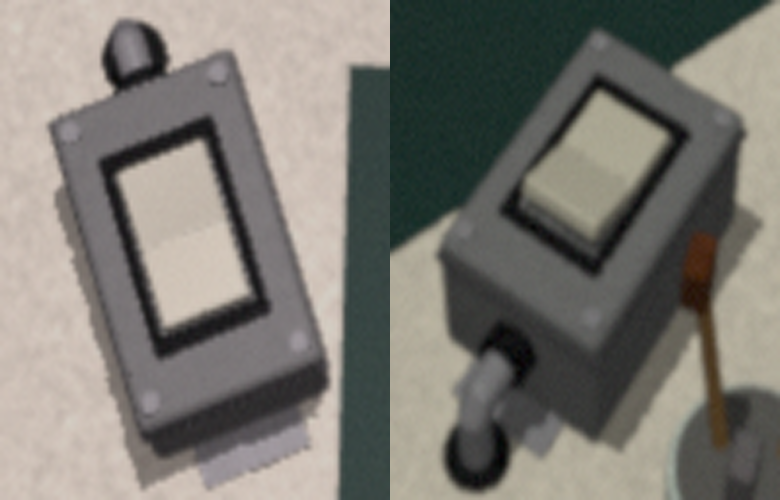

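The raised half is the far end, by the conduit: it measures 0.100–0.103 m there against a level near half at 0.0925 m, which matches the given heights. Next I refine the cabinet frame and work out the first move.

```bash
cat >> h.py <<'E'
def rel(pos,Rt=None,jaw=1):
    """row (shares) from the present pose to world pos / Rotation"""
    s=env.observe(); q=s['orientation']; R0=R.from_quat(np.roll(q,-1))
    d=R0.inv().apply(np.array(pos)-s['position'])/.2
    r=(R0.inv()*Rt).as_rotvec()/(np.pi/2) if Rt is not None else np.zeros(3)
    return np.round(np.r_[d,r,jaw],3).tolist()
E
python3 - <<'E'
from h import *
np.set_printoptions(precision=4,suppress=True)
t=np.load('top.npy'); s=np.load('scene.npy')
for n,w in(('t',t),('s',s)):
    m=(w[...,2]>.242)&(w[...,2]<.256)&(w[...,1]<-.1)&(w[...,1]>-.55)&(w[...,0]>.2)&(w[...,0]<.9)
    print(n,m.sum(),cv2.minAreaRect((w[m][:,:2]*1000).astype(np.float32)),w[m].mean(0))
    # lip: outer edge points in cabinet-ish frame
    a=np.radians(-10); ey=np.array([np.cos(a),np.sin(a)]); ex=np.array([np.sin(a),-np.cos(a)])
    m=(w[...,2]>.063)&(w[...,2]<.08)&(w[...,1]<-.02)&(w[...,1]>-.11)&(w[...,0]>.46)&(w[...,0]<.66)
    q=w[m]; yy=q[:,:2]@ey; xx=q[:,:2]@ex
    B=[]
    for b in np.arange(yy.min(),yy.max(),.01):
        k=(yy>=b)&(yy<b+.01)
        if k.sum()>5: B.append((b+.005,xx[k].min(),xx[k].max()))
    print(n,np.array(B))
    # slat cylinder fit: points on shutter
    y0=np.median(yy)
    m=(w[...,2]>.1)&(w[...,2]<.235)&(abs(w[...,:2]@ey-y0)<.11)&(w[...,:2]@ex<.25)&(w[...,:2]@ex>-.08)
    q=w[m]; xx=q[:,:2]@ex
    from scipy.optimize import least_squares
    f=least_squares(lambda p:np.hypot(xx-p[0],q[:,2]-p[1])-.168,[.14,.07],loss='soft_l1',f_scale=.003); print(n,'axis x,z',f.x,m.sum(),np.abs(f.fun).mean())
R0=R.from_quat(np.roll(env.observe()['orientation'],-1)); print(R0.as_matrix())
print(rel([.654,.2635,.15]))
E
```

```text
t 19755 ((513.3568725585938, -302.6651916503906), (252.5084686279297, 322.64105224609375), 79.08678436279297) [ 0.501  -0.3223  0.248 ]
t [[ 0.4683 -0.0273 -0.0269]
 [ 0.4883 -0.0559 -0.0218]
 [ 0.4983 -0.0574 -0.0263]
 [ 0.5083 -0.0571 -0.0218]
 [ 0.5183 -0.057  -0.0251]
 [ 0.5283 -0.0573 -0.0236]
 [ 0.5383 -0.0568 -0.0261]
 [ 0.5483 -0.0568 -0.0221]
 [ 0.5583 -0.0566 -0.0231]
 [ 0.5683 -0.0563 -0.0251]
 [ 0.5783 -0.0564 -0.0251]
 [ 0.5883 -0.0563 -0.0216]
 [ 0.5983 -0.0561 -0.025 ]
 [ 0.6083 -0.056  -0.0215]
 [ 0.6183 -0.0556 -0.0225]
 [ 0.6283 -0.0555 -0.0243]
 [ 0.6383 -0.0247 -0.0202]
 [ 0.6583 -0.0244 -0.0213]]
t axis x,z [0.145  0.0694] 10843 0.0015531639767517832
s 5769 ((513.2344970703125, -301.0074157714844), (250.28504943847656, 321.9295654296875), 79.50050354003906) [ 0.5175 -0.3179  0.2484]
s [[ 0.467  -0.0321 -0.0264]
 [ 0.477  -0.0329 -0.0252]
 [ 0.487  -0.0311 -0.0252]
 [ 0.497  -0.0606 -0.0274]
 [ 0.507  -0.0603 -0.0257]
 [ 0.517  -0.0605 -0.0244]
 [ 0.527  -0.0606 -0.0263]
 [ 0.537  -0.0625 -0.0261]
 [ 0.547  -0.0603 -0.0252]
 [ 0.557  -0.0618 -0.0241]
 [ 0.567  -0.0617 -0.0239]
 [ 0.577  -0.0604 -0.0266]
 [ 0.587  -0.0597 -0.025 ]
 [ 0.597  -0.0595 -0.0189]
 [ 0.607  -0.0612 -0.0235]
 [ 0.617  -0.0607 -0.0236]
 [ 0.627  -0.0606 -0.0247]
 [ 0.637  -0.0285 -0.0242]
 [ 0.647  -0.0301 -0.0228]
 [ 0.657  -0.0278 -0.0235]
 [ 0.667  -0.028  -0.0242]]
s axis x,z [0.1438 0.0707] 7896 0.0017163786538671806
[[-0.9597  0.2809 -0.0004]
 [ 0.2809  0.9597 -0.0017]
 [-0.0001 -0.0017 -1.    ]]
[-2.768, -1.064, 0.404, 0.0, 0.0, 0.0, 1.0]
```

Emit:
{"op": "drive_tool", "data": {
  "targets": [-0.92,-0.35,0,0,0,0,1,-0.92,-0.35,0,0,0,0,1,-0.92,-0.35,0,0,0,0,1,-0.92,-0.35,0,0,0,0,1,-0.92,-0.35,0,0,0,0,1]
}}

```text
t: 0.6
position: [0.348, 0.4983, 0.2311]
orientation: [0.002, 0.148, 0.989, -0.002]
wrist_force: [0.1, -0.9, 0.1]
opening: 0.0126
gripper_force: 0.0
```

Emit:
{"op": "drive_tool", "data": {
  "targets": [-0.92,-0.35,0,0,0,0,1,-0.92,-0.35,0,0,0,0,1,-0.92,-0.35,0,0,0,0,1,-0.92,-0.35,0,0,0,0,1,-0.92,-0.35,0,0,0,0,1]
}}

```text
t: 1.1
position: [0.5034, 0.3781, 0.2308]
orientation: [0.002, 0.148, 0.989, -0.002]
wrist_force: [-0.3, -0.6, 0.4]
opening: 0.0
gripper_force: 0.0
```

Emit:
{"op": "drive_tool", "data": {
  "targets": [-0.92,-0.35,0.3,0,0,0,1,-0.92,-0.35,0.3,0,0,0,1,-0.92,-0.35,0.3,0,0,0,1,-0.92,-0.35,0.3,0,0,0,1,-0.92,-0.35,0.3,0,0,0,1,-0.92,-0.35,0.3,0,0,0,1]
}}

```text
t: 1.7
position: [0.6539, 0.2648, 0.1694]
orientation: [-0.001, 0.144, 0.99, -0.001]
wrist_force: [-0.4, -0.4, 0.8]
opening: 0.0001
gripper_force: 0.0
```

```bash
python3 - <<'E'
from h import *
print(env.observe()['qpos'],rel([.654,.2635,.11]))
E
```

```text
[-0.58567801  0.47438949  0.22900801  1.3796305  -0.1066494   1.30258159
  0.92934266] [-0.003, -0.005, 0.297, 0.0, 0.0, 0.0, 1.0]
```

Emit:
{"op": "drive_tool", "data": {
  "targets": [0,0,0.15,0,0,0,1,0,0,0.3,0,0,0,1,0,0,0.32,0,0,0,1,0,0,0.33,0,0,0,1,0,0,0.34,0,0,0,1,0,0,0.35,0,0,0,1,0,0,0.36,0,0,0,1,0,0,0.37,0,0,0,1,0,0,0.38,0,0,0,1,0,0,0.385,0,0,0,1,0,0,0.385,0,0,0,1]
}}

```text
t: 2.8
position: [0.6528, 0.2667, 0.0934]
orientation: [-0.001, 0.142, 0.99, -0.001]
wrist_force: [-0.1, -0.5, -0.4]
opening: 0.0001
gripper_force: 0.0
```

Emit:
{"op": "drive_tool", "data": {
  "targets": [0,0,-0.2,0,0,0,1,0,0,-0.5,0,0,0,1,0,0,-0.75,0,0,0,1,0,-0.25,-0.8,0,0,0,1,0,-0.5,-0.8,0,0,0,1,0,-0.75,-0.8,0,0,0,1,0,-0.75,-0.8,0,0,0,1]
}}

```text
t: 3.5
position: [0.6107, 0.1133, 0.2554]
orientation: [0.001, 0.148, 0.989, -0.002]
wrist_force: [0.5, -0.6, 0.2]
opening: 0.0003
gripper_force: 0.0
```

```bash
cat >> h.py <<'E'
a=np.radians(-10.3); ey=np.array([np.cos(a),np.sin(a),0]); ex=np.array([np.sin(a),-np.cos(a),0]); ez=np.array([0,0,1.])
AX=.560*ey+.1445*ex+.070*ez
def tool(phi):
    z=np.cos(phi)*ex-np.sin(phi)*ez; x=-ey
    return R.from_matrix(np.c_[x,np.cross(z,x),z])
def lip(th,r,off=0,lat=0):  # point r from axis on lip mid-plane, off below it
    o=-np.cos(th)*ex+np.sin(th)*ez; n=np.sin(th)*ex+np.cos(th)*ez
    return AX+r*o-off*n+lat*ey
E
python3 - <<'E'
from h import *
np.set_printoptions(precision=4,suppress=True)
im,w=cloud('top')
m=(w[...,2]>.086)&(w[...,2]<.12)&(im.min(2)>150); m[:165]=0;m[220:]=0;m[:,:230]=0;m[:,285:]=0
q=w[m]; ax=np.array([np.cos(.37),np.sin(.37)]); s=(q[:,:2]-[.633,.2555])@ax
for b in np.arange(-.04,.04,.01):
    k=(s>b)&(s<b+.01); print(round(b,2),k.sum(),q[k,2].mean() if k.any() else None)
m=(w[...,2]>.02)&(w[...,2]<.06); 
for n,(u,v) in dict(baren=(330,130),brayer=(316,332)).items(): print(n,w[v,u])
print('AX',AX)
for ph in (90,60,45): print(ph,rel(lip(0,.26,-.05),tool(np.radians(ph))))
o=env.observe();print(o['position'],o['qpos'])
E
```

```text
-0.04 30 0.10329025942446173
-0.03 104 0.10124919884725748
-0.02 103 0.0977545076080402
-0.01 102 0.09444465712142332
0.0 106 0.09235314444056429
0.01 115 0.09268587687005532
0.02 111 0.09230865895359579
0.03 76 0.09225704608789942
baren [0.5696 0.1168 0.6644]
brayer [0.3612 0.132  0.0444]
AX [ 0.5251 -0.2423  0.07  ]
90 [0.04, -0.552, 0.676, -0.001, 0.001, -0.072, 1.0]
60 [0.04, -0.552, 0.676, 0.332, -0.018, -0.071, 1.0]
45 [0.04, -0.552, 0.676, 0.499, -0.028, -0.069, 1.0]
[0.611  0.1171 0.2552] [-0.4727  0.2525  0.2918  1.5017 -0.0714  1.3978  1.1004]
```

The fan switch is on: the far half now lies level at 0.0923 m and the near end is up. Next I tilt the tool.

Emit:
{"op": "drive_tool", "data": {
  "targets": [0.02,-0.1,0.1,0.1,0,-0.02,1,0.04,-0.2,0.2,0.2,0,-0.05,1,0.04,-0.2,0.3,0.3,-0.02,-0.07,1,0.04,-0.2,0.4,0.4,-0.02,-0.07,1,0.04,-0.2,0.4,0.5,-0.03,-0.07,1,0.04,-0.2,0.4,0.6,-0.03,-0.07,1,0.04,-0.2,0.4,0.6,-0.03,-0.07,1]
}}

```text
t: 4.25
position: [0.5911, 0.0922, 0.1699]
orientation: [-0.043, 0.069, 0.887, -0.455]
wrist_force: [-0.7, 0.0, -0.0]
opening: -0.0003
gripper_force: 0.0
```

```bash
python3 - <<'E'
from h import *
o=env.observe(); z=R.from_quat(np.roll(o['orientation'],-1)).as_matrix()
print(o['position'],o['qpos'],z,np.degrees(np.arcsin(-z[2,2])))
E
```

```text
[0.59110243 0.09217974 0.16989439] [-0.78225681  0.68622551  0.31474029  1.39282472  0.51925267  1.71691137
  0.84946721] [[-0.9867121   0.08348633 -0.1393889 ]
 [ 0.16190724  0.57709068 -0.80047011]
 [ 0.01361173 -0.81240161 -0.5829394 ]] 35.657550761062375
```

```bash
python3 - <<'E'
from h import *
for r,o in((.26,-.03),(.26,.031),(.195,.031)): print(rel(lip(0,r,o),tool(np.radians(35))))
E
```

```text
[0.028, 0.049, 0.532, 0.007, 0.004, 0.013, 1.0]
[0.023, 0.297, 0.71, 0.007, 0.004, 0.013, 1.0]
[0.029, 0.107, 0.974, 0.007, 0.004, 0.013, 1.0]
```

Emit:
{"op": "drive_tool", "data": {
  "targets": [0.01,0.02,0.2,0.007,0.004,0.013,1,0.02,0.05,0.4,0.007,0.004,0.013,1,0.02,0.1,0.55,0.007,0.004,0.013,1,0.02,0.2,0.65,0.007,0.004,0.013,1,0.02,0.3,0.71,0.007,0.004,0.013,1,0.02,0.3,0.71,0.007,0.004,0.013,1,0.02,0.3,0.71,0.007,0.004,0.013,1]
}}

```text
t: 4.95
position: [0.574, 0.0105, 0.0422]
orientation: [-0.041, 0.083, 0.884, -0.458]
wrist_force: [1.0, -0.6, 0.2]
opening: 0.0005
gripper_force: 0.0
```

```bash
python3 - <<'E'
from h import *
print(env.observe()['qpos'])
for r,o in((.26,.031),(.195,.031)): print(rel(lip(0,r,o),tool(np.radians(35))))
im,w=cloud('scene'); cv2.imwrite('pics/s1.png',im)
E
```

```text
[-0.72080013  0.7629077   0.3235791   1.58123337  0.52656155  1.46146734
  0.7336858 ]
[0.015, 0.02, -0.001, 0.003, -0.001, -0.004, 1.0]
[0.013, -0.168, 0.264, 0.003, -0.001, -0.004, 1.0]
```

View pics/s1.png

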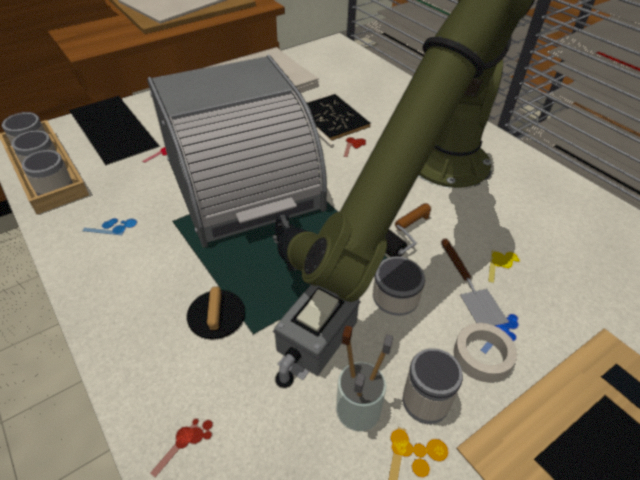

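The gripper is low in front of the lip at about (285,235), and nothing has been disturbed. Now I slide it under the lip.

Emit:
{"op": "drive_tool", "data": {
  "targets": [0.01,-0.04,0.07,0,0,0,1,0.01,-0.08,0.13,0,0,0,1,0.01,-0.125,0.2,0,0,0,1,0.01,-0.16,0.26,0,0,0,1,0.01,-0.16,0.26,0,0,0,1]
}}

```text
t: 5.5
position: [0.56, -0.053, 0.0391]
orientation: [-0.041, 0.086, 0.884, -0.458]
wrist_force: [-0.9, -0.7, -0.1]
opening: -0.0001
gripper_force: 0.0
```

```bash
cat >> h.py <<'E'
def arc(ths,r,off,phis,jaw=1):
    for th,p,rr,o in zip(ths,phis,r,off): print(round(th,2),rel(lip(th,rr,o),tool(p),jaw))
E
python3 - <<'E'
from h import *
print(env.observe()['wrist_force'])
th=np.arange(.05,.65,.1); n=len(th)
arc(th,[.195]*n,[.031]*n,[np.radians(35)]*n)
E
```

```text
[-0.93489278 -0.72908532 -0.13501279]
0.05 [0.002, -0.029, -0.044, 0.003, -0.003, -0.007, 1.0]
0.15 [0.002, -0.106, -0.105, 0.003, -0.003, -0.007, 1.0]
0.25 [0.001, -0.189, -0.159, 0.003, -0.003, -0.007, 1.0]
0.35 [0.0, -0.276, -0.204, 0.003, -0.003, -0.007, 1.0]
0.45 [-0.001, -0.368, -0.24, 0.003, -0.003, -0.007, 1.0]
0.55 [-0.001, -0.463, -0.267, 0.003, -0.003, -0.007, 1.0]
```

```bash
cat >> h.py <<'E'
def lift(ths,r=.192,phi0=35,h=.0145):
    for th in ths:
        p=max(np.radians(phi0),th); d=p-th
        o=.0035+h/np.cos(d)+(.203-r)*np.tan(d)
        print(round(th,2),[round(v,2 if i>2 else 3) for i,v in enumerate(rel(lip(th,r,o),tool(p)))])
E
python3 - <<'E'
from h import *
lift(np.arange(0,.5,.04))
E
```

```text
0.0 [0.002, -0.01, -0.004, 0.0, -0.0, -0.01, 1.0]
0.04 [0.002, -0.043, -0.033, 0.0, -0.0, -0.01, 1.0]
0.08 [0.002, -0.077, -0.061, 0.0, -0.0, -0.01, 1.0]
0.12 [0.001, -0.112, -0.087, 0.0, -0.0, -0.01, 1.0]
0.16 [0.001, -0.148, -0.111, 0.0, -0.0, -0.01, 1.0]
0.2 [0.001, -0.184, -0.133, 0.0, -0.0, -0.01, 1.0]
0.24 [0.001, -0.221, -0.154, 0.0, -0.0, -0.01, 1.0]
0.28 [0.0, -0.259, -0.173, 0.0, -0.0, -0.01, 1.0]
0.32 [-0.0, -0.297, -0.19, 0.0, -0.0, -0.01, 1.0]
0.36 [-0.0, -0.336, -0.206, 0.0, -0.0, -0.01, 1.0]
0.4 [-0.001, -0.376, -0.219, 0.0, -0.0, -0.01, 1.0]
0.44 [-0.001, -0.415, -0.231, 0.0, -0.0, -0.01, 1.0]
0.48 [-0.002, -0.455, -0.242, 0.0, -0.0, -0.01, 1.0]
```

Emit:
{"op": "drive_tool", "data": {
  "targets": [0,-0.01,-0.004,0,0,0,1,0,-0.04,-0.033,0,0,0,1,0,-0.077,-0.061,0,0,0,1,0,-0.112,-0.087,0,0,0,1,0,-0.148,-0.111,0,0,0,1,0,-0.184,-0.133,0,0,0,1,0,-0.22,-0.154,0,0,0,1]
}}

```text
t: 6.2
position: [0.5603, -0.0504, 0.0929]
orientation: [-0.04, 0.084, 0.884, -0.457]
wrist_force: [-0.4, -0.2, -6.4]
opening: -0.0002
gripper_force: 2.3
```

```bash
python3 - <<'E'
from h import *
print(env.observe()['wrist_force'],env.observe()['qpos'])
lift(np.arange(.24,.7,.04))
im,w=cloud('scene'); cv2.imwrite('pics/s2.png',cv2.resize(im[100:340,130:430],(750,600)))
E
```

```text
[-0.3890209  -0.21310489 -6.44527583] [-0.6926771   0.63472419  0.36666332  1.6803746   0.58244354  1.44250786
  0.79224328]
0.24 [0.001, -0.009, 0.012, 0.0, -0.0, -0.01, 1.0]
0.28 [0.001, -0.047, -0.007, 0.0, -0.0, -0.01, 1.0]
0.32 [0.001, -0.085, -0.024, 0.0, -0.0, -0.01, 1.0]
0.36 [0.001, -0.124, -0.039, 0.0, -0.0, -0.01, 1.0]
0.4 [0.0, -0.163, -0.053, 0.0, -0.0, -0.01, 1.0]
0.44 [0.0, -0.203, -0.065, 0.0, -0.0, -0.01, 1.0]
0.48 [-0.0, -0.243, -0.076, 0.0, -0.0, -0.01, 1.0]
0.52 [-0.001, -0.283, -0.084, 0.0, -0.0, -0.01, 1.0]
0.56 [-0.001, -0.323, -0.091, 0.0, -0.0, -0.01, 1.0]
0.6 [-0.001, -0.364, -0.096, 0.0, -0.0, -0.01, 1.0]
0.64 [-0.002, -0.403, -0.1, -0.01, -0.0, -0.01, 1.0]
0.68 [-0.002, -0.442, -0.102, -0.04, -0.0, -0.01, 1.0]
```

View pics/s2.png

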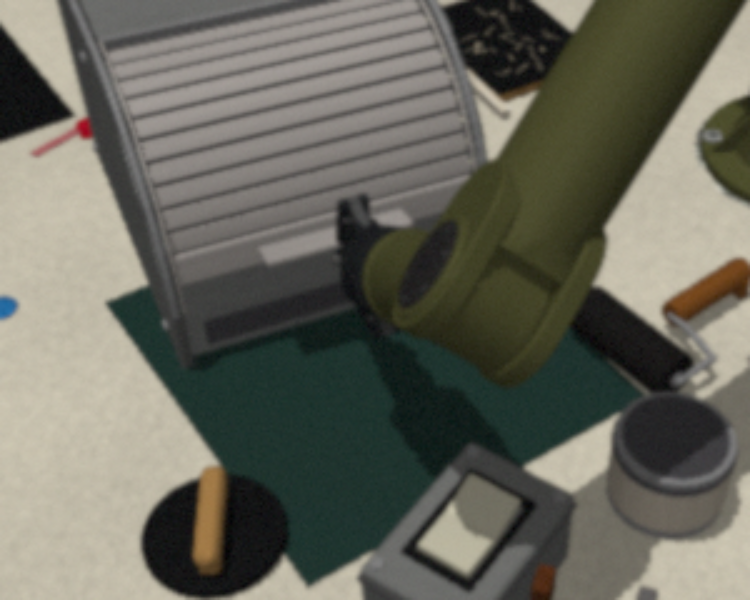

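The shutter is partly raised with the fingers under the lip at about (355,215) in the crop, and the dark opening shows below. I carry on along the arc.

Emit:
{"op": "drive_tool", "data": {
  "targets": [0,-0.01,0.006,0,0,0,1,0,-0.047,-0.007,0,0,0,1,0,-0.085,-0.024,0,0,0,1,0,-0.124,-0.039,0,0,0,1,0,-0.163,-0.053,0,0,0,1,0,-0.2,-0.065,0,0,0,1,0,-0.24,-0.076,0,0,0,1,0,-0.28,-0.084,0,0,0,1,0,-0.32,-0.091,0,0,0,1,0,-0.364,-0.096,0,0,0,1]
}}

```text
t: 7.25
position: [0.5545, -0.0768, 0.1631]
orientation: [-0.041, 0.084, 0.884, -0.458]
wrist_force: [-0.7, -0.3, -4.8]
opening: 0.0001
gripper_force: 2.0
```

```bash
python3 - <<'E'
from h import *
print(env.observe()['wrist_force'],env.observe()['qpos'])
lift(np.arange(.56,1.05,.04))
E
```

```text
[-0.69729426 -0.25848019 -4.8207307 ] [-0.68766598  0.51708619  0.39683392  1.69461107  0.62464904  1.50487345
  0.86985346]
0.56 [-0.003, 0.041, 0.001, 0.0, -0.0, -0.01, 1.0]
0.6 [-0.004, 0.0, -0.004, 0.0, -0.0, -0.01, 1.0]
0.64 [-0.004, -0.039, -0.007, -0.01, -0.0, -0.01, 1.0]
0.68 [-0.004, -0.077, -0.009, -0.04, -0.0, -0.01, 1.0]
0.72 [-0.004, -0.116, -0.009, -0.07, -0.0, -0.01, 1.0]
0.76 [-0.005, -0.154, -0.008, -0.09, -0.0, -0.01, 1.0]
0.8 [-0.005, -0.193, -0.006, -0.12, -0.0, -0.01, 1.0]
0.84 [-0.005, -0.231, -0.001, -0.14, -0.0, -0.01, 1.0]
0.88 [-0.006, -0.269, 0.004, -0.17, -0.0, -0.01, 1.0]
0.92 [-0.006, -0.307, 0.012, -0.19, -0.0, -0.01, 1.0]
0.96 [-0.006, -0.345, 0.021, -0.22, -0.0, -0.01, 1.0]
1.0 [-0.007, -0.382, 0.031, -0.24, -0.0, -0.01, 1.0]
1.04 [-0.007, -0.418, 0.043, -0.27, -0.0, -0.01, 1.0]
```

Emit:
{"op": "drive_tool", "data": {
  "targets": [-0.004,-0.039,-0.007,-0.01,0,0,1,-0.004,-0.077,-0.009,-0.04,0,0,1,-0.004,-0.116,-0.009,-0.07,0,0,1,-0.005,-0.154,-0.008,-0.09,0,0,1,-0.005,-0.193,-0.006,-0.12,0,0,1,-0.005,-0.231,-0.001,-0.14,0,0,1,-0.006,-0.27,0.004,-0.17,0,0,1,-0.006,-0.307,0.012,-0.19,0,0,1,-0.006,-0.345,0.021,-0.22,0,0,1,-0.007,-0.38,0.031,-0.24,0,0,1]
}}

```text
t: 8.25
position: [0.5468, -0.1257, 0.2222]
orientation: [-0.024, 0.091, 0.955, -0.283]
wrist_force: [-0.6, 1.1, -0.6]
opening: -0.0001
gripper_force: 0.8
```

```bash
python3 - <<'E'
from h import *
print(env.observe()['wrist_force'],env.observe()['qpos'])
lift(np.arange(.96,1.5,.04))
im,w=cloud('scene'); cv2.imwrite('pics/s3.png',cv2.resize(im[40:280,130:430],(750,600)))
E
```

```text
[-0.5746107   1.08161608 -0.62602062] [-0.52712979  0.23463693  0.42467486  1.71971757  0.46119125  1.40163119
  1.15263018]
0.96 [0.003, 0.041, 0.005, 0.02, 0.0, -0.01, 1.0]
1.0 [0.002, 0.002, 0.001, -0.0, 0.0, -0.01, 1.0]
1.04 [0.002, -0.036, -0.002, -0.03, 0.0, -0.01, 1.0]
1.08 [0.002, -0.075, -0.003, -0.05, 0.0, -0.01, 1.0]
1.12 [0.001, -0.113, -0.003, -0.08, 0.0, -0.01, 1.0]
1.16 [0.001, -0.152, -0.001, -0.1, 0.0, -0.01, 1.0]
1.2 [0.001, -0.19, 0.003, -0.13, 0.0, -0.01, 1.0]
1.24 [0.0, -0.228, 0.008, -0.16, 0.0, -0.01, 1.0]
1.28 [-0.0, -0.266, 0.015, -0.18, 0.0, -0.01, 1.0]
1.32 [-0.001, -0.304, 0.023, -0.21, 0.0, -0.01, 1.0]
1.36 [-0.001, -0.341, 0.032, -0.23, 0.0, -0.01, 1.0]
1.4 [-0.001, -0.378, 0.043, -0.26, 0.0, -0.01, 1.0]
1.44 [-0.002, -0.415, 0.056, -0.28, 0.0, -0.01, 1.0]
1.48 [-0.002, -0.451, 0.07, -0.31, 0.0, -0.01, 1.0]
```

View pics/s3.png

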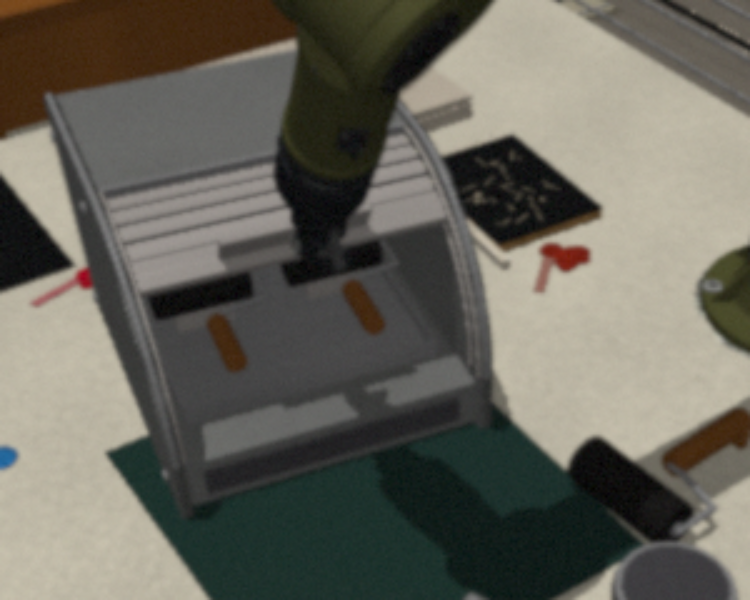

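The shutter is about two thirds up, with the fingers against the lip at about (325,245). I keep going to the stop.

Emit:
{"op": "drive_tool", "data": {
  "targets": [0,-0.036,-0.002,-0.03,0,0,1,0,-0.075,-0.003,-0.05,0,0,1,0,-0.113,-0.003,-0.08,0,0,1,0,-0.152,-0.001,-0.1,0,0,1,0,-0.19,0.003,-0.13,0,0,1,0,-0.228,0.008,-0.16,0,0,1,0,-0.266,0.015,-0.18,0,0,1,0,-0.304,0.023,-0.21,0,0,1,0,-0.34,0.032,-0.23,0,0,1,0,-0.378,0.043,-0.26,0,0,1,0,-0.415,0.056,-0.28,0,0,1,0,-0.415,0.056,-0.28,0,0,1]
}}

```text
t: 9.5
position: [0.5325, -0.2001, 0.2574]
orientation: [-0.004, 0.094, 0.993, -0.068]
wrist_force: [0.6, 2.1, 0.3]
opening: 0.0001
gripper_force: 0.4
```

```bash
python3 - <<'E'
from h import *
print(env.observe()['wrist_force'],env.observe()['qpos'])
im,w=cloud('scene'); cv2.imwrite('pics/s4.png',cv2.resize(im[40:280,130:430],(750,600)))
lift([1.4,1.44])
E
```

```text
[0.56129795 2.07352615 0.27490817] [-0.26275415  0.12332489  0.53771745  1.66219455  0.0738901   1.35702447
  1.63708866]
1.4 [-0.001, 0.038, 0.001, 0.02, 0.0, -0.01, 1.0]
1.44 [-0.001, -0.0, -0.003, -0.01, 0.0, -0.01, 1.0]
```

View pics/s4.png

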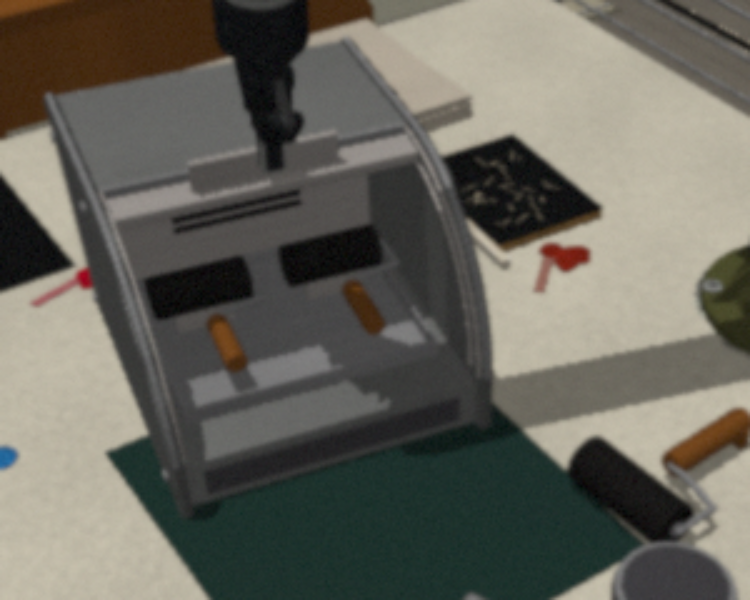

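The shutter is essentially at its stop, with the lip upright at about (265,165). I give it a small extra nudge and then back away.

Emit:
{"op": "drive_tool", "data": {
  "targets": [0,-0.015,0,0,0,0,1,0,-0.02,0,0,0,0,1,0,-0.02,0,0,0,0,1,0,0.05,-0.02,0,0,0,1,0,0.15,-0.15,0,0,0,1,0,0.3,-0.4,0,0,0,1,0,0.5,-0.5,0,0,0,1,0,0.7,-0.5,0,0,0,1,0,0.7,-0.5,0,0,0,1,0,0.7,-0.5,0,0,0,1]
}}

```text
t: 10.55
position: [0.5608, -0.0478, 0.3365]
orientation: [-0.004, 0.092, 0.993, -0.07]
wrist_force: [-0.3, -0.1, 1.6]
opening: -0.0001
gripper_force: 0.0
```

Emit:
{"op": "drive_tool", "data": {
  "targets": [0,0,0,0,0,0,1,0,0,0,0,0,0,1,0,0,0,0,0,0,1,0,0,0,0,0,0,1,0,0,0,0,0,0,1,0,0,0,0,0,0,1,0,0,0,0,0,0,1,0,0,0,0,0,0,1]
}}

```text
t: 11.35
position: [0.5607, -0.0492, 0.3368]
orientation: [-0.004, 0.093, 0.993, -0.069]
wrist_force: [-0.1, -0.4, -0.2]
opening: 0.0001
gripper_force: 0.0
```

```bash
python3 - <<'E'
from h import *
im,w=cloud('scene'); cv2.imwrite('pics/s5.png',im)
m=(w[...,2]>.252)&(w[...,2]<.29)&(w[...,1]<-.15)&(w[...,1]>-.29)&(w[...,0]>.44)&(w[...,0]<.62)
q=w[m]-AX; x=q@ex; print(m.sum(),'lip x',np.median(x),'z top',np.percentile(q[:,2],95),'th',np.pi/2+np.arctan2(np.median(x),.19))
E
```

```text
418 lip x -0.03042438314256246 z top 0.2023737357876536 th 1.4120159380880564
```

View pics/s5.png

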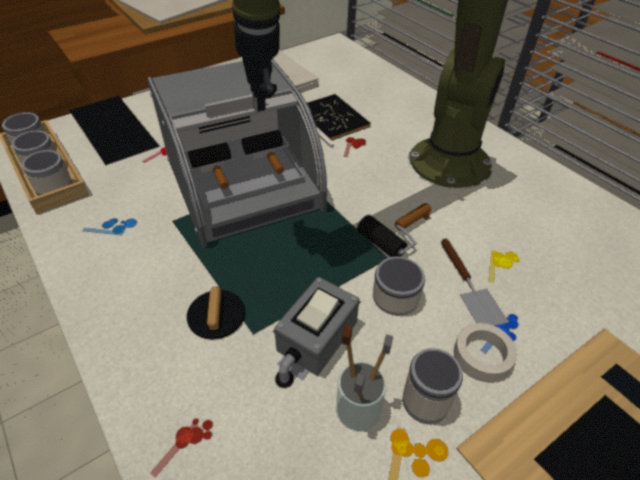

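The shutter stays up at its stop with the lip at about (235,105), measured at roughly 1.43 rad. The rocker is on, the loose items have not moved, and the robot is clear of everything.

```bash
python3 -c "
from station import order
print(order.finish_job())"
```

```text
the job is handed in; nothing more can be done
None
```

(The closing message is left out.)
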